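# Slide the stop board into its notches on the stapling jig

## Task

On the stapling jig, push the loose stop board along its runners with your fingertips, towards the end that has the crossbar, until you feel it drop into its locating notches and it lies flat, its top level with the jig's side cheeks. Only push it: do not lift or carry it, and leave the staple box, the steel weight, the stapler and the sprayer where they are. Finish with the hand clear of everything.

Things in the scene. Friction and masses are not known exactly. Their poses are not given: they have to be found in the camera images.
- jig: Fixed wooden stapling jig on the bench. Origin: centre of its underside, on the bench top. Its x axis is the direction in which the board is to be pushed (along the runners, towards the crossbar); z up. Base 470 (x) x 200 (y) x 12 mm. Two side cheeks run its full length, 14 mm thick, inner faces at y = +-77 mm, tops 53 mm above the bench. The -x end is open.
- crossbar (a point): Middle of the face, towards the board, of the fixed crossbar that closes the jig's far end: 18 mm thick, from 35 to 59 mm above the bench, at x = 185 mm of the jig. A board pushed past its notches rides on up to it and can be pushed back.
- runner_top (a point): Jig's middle at runner height, 34 mm above the bench. The two runners cover y = 28 to 60 mm on either side, the 56 mm between is free to 12 mm above the bench. Their tops have 4 notches, one per foot, 24 mm long, 8 mm deep; their place differs each time, to be felt or seen: all feet drop in at once with the board's centre somewhere between x = 20 and 80 mm of the jig, 4 mm play each way.
- stop_board: Loose wooden board, 140 (x, along the jig's x) x 150 (y) x 18 mm, on four feet 9 mm high; 0.3 to 0.6 kg. Origin: centre of the plane the feet stand on, z up; slab 9 to 27 mm above it. Starts riding on the runners, centre at x = -90 to -60 mm of the jig, origin 34 mm and top 61 mm above the bench, 2 mm play to each cheek. In its notches: 8 mm lower, origin 26 mm, top 53 mm, level with the cheeks.
- push_face (a point): Centre of the board's rear (-x) end face, 150 mm wide and 18 mm high, 70 mm behind the board's origin and 18 mm above it: push here, in the jig's +x. Sliding takes about 1 to 8 N; once in its notches the board stops dead against more pushing.
- feet (a point): Same point as the board's origin, between the feet. Front feet at x = 55, y = +-36 mm of the board, rear feet at x = -55, y = +-52 mm; each 16 mm long, 10 mm wide. Front and rear feet run on different tracks, so no foot fits another's notch.
- staple_box: Bystander: small cardboard box with a paper band, 70 x 45 x 32 mm high, beside the jig on its -y side. Origin: centre of its underside.
- pattern_weight: Bystander: round steel pattern weight with a knob, 52 mm diameter, 52 mm high, beside the jig on its -y side. Origin: centre of its underside.
- stapler: Bystander: grey and black staple gun lying on its side, about 195 x 131 mm, 40 mm high, beside the jig on its -y side. Origin: about its middle, on the bench.
- sprayer: Bystander: round orange pump spray bottle, 112 mm diameter, 230 mm high, with a grey head, beyond the jig's crossbar end, on its +y side. Origin: centre of its underside.
Mind the look-alikes: they are no part of the job. Leave any green look-alike of the stop_board alone.

How it is judged:
By the outcome, as a careful person would: the job done as asked, in the order asked, and still so for the second after the job is handed in, with the robot touching nothing.
It also fails if it takes over 38 s, if anything falls off the work surface, if the arm or the gripper's body presses on something with over 40 N, if the wrist force passes 120 N, or if a joint passes its speed limit or range.

## Robot

A 7-joint arm with a two-finger parallel gripper is mounted at the origin on the work surface. World frame = base frame: x ahead of the robot, y to its left, z up, the work surface at z = 0. Lengths are in m, angles in rad, forces in N, time in s.
With the tool pointing down it reaches from about 0.35 to 0.9 m from the base axis. Payload 8.1 kg.
Tool frame: the origin (TCP) lies on the centre line of the jaws, within the pads' length; the fingertips stand 25 mm ahead of it and the grasp point (between the pads) lies 6 mm ahead of it; z points along the fingers, y is the direction in which the jaws open and shut (so a half turn about z gives the same grasp; the last joint's range is limited). The gripper opens to 85 mm and grips with 20 to 120 N. Pads are 22 mm wide; open, the fingers measure 114 mm over their backs; the gripper's body (76 mm by 85 mm) begins 54 mm behind the grasp point. The pads swing forward as they close: fully open they stand 13 mm farther back than shut.
Start: joints at [1.165, 0.434, 0.025, 1.573, -0.012, 1.134, -0.075], TCP at [0.186, -0.597, 0.256] pointing down, gripper open.
Joint ranges: [-2.62, 2.62], [-0.44, 2.09], [-1.27, 1.32], [0.08, 2.57], [-1.32, 4.46], [0.12, 2], [-2.74, 2.74]. Speed limits (rad/s): [2.22, 2.22, 3.01, 3.01, 3.14, 3.14, 3.14].

## Interface

Orientations are given as a unit quaternion [w, x, y, z].
In Python, from workcell import readout, optics, ticket gives the robot as it stands.
- The arm moves only by the tool play_rows, never from a script. Its argument "targets" is a list of rows, each an object of numbers: "hand": the finger opening in mm, from 0 to 85.4; "x", "y", "z": the shift along the tool's x, y, z in mm; "ax", "ay", "az": the turn, a rotation vector about the tool's x, y, z in rad. A call has 1 to 20 rows; each row shifts and turns the pose as measured when the row begins, along the tool's axes as they then stand; what a row does not reach is not made up. A row lasts 1/12 s, in which the tool goes at most 41.7 mm and 7.16 degrees, less where a joint would pass 70% of its speed; a pose out of reach is approached as far as the arm can. A call with a gripper value outside its range is refused whole. The fingers move at their own pace and stop on an object; the grip force is fixed at half the most. Time passes only in rows, so rows that do not move let the fingers close. It gives the time, the measured TCP pose, the force and the opening at its end, in the units of the state.
- readout.read_state(): the state, without advancing time (a new reading comes with each control period).
- optics.capture(name): name is "scene" or "top" or "wrist"; returns the picture (420x560x3 uint8, red, green, blue); there is no depth.
- optics.camera_info(name): a dict with "mtx" (3x3 intrinsics, pixels), "k1" (the pictures are not rectified: a ray, as slopes to the right and down, at radius r is drawn at 1 + k1 r^2 times it, then the intrinsics apply), "origin" and "orientation" of the camera in the world; the wrist camera has in their place "T_tool_cam" (4x4, takes a point from camera to tool coordinates, whose origin is the TCP and whose axes are the flange's). Camera axes: x right, y down, z forward; pixel columns grow to the right and rows downward; lengths in m; the calibration is good to about 2 mm. A picture is of the moment at which its call begins: read the wrist's pose just before it. camera_info takes no time and is no camera call.
- ticket.hand_in(): hands the job in, once; it reports no verdict.
The state is a dict: "clock": time; "qpos": joint angles; "dq": joint speeds; "effort": joint torques, N m; "tcp_pos": TCP position; "tool_rot": TCP orientation; "force": force on the tool from outside, world axes, zero at the start; "torque": the same for the moment, N m; "finger_gap": finger opening in m.
Only numpy, scipy, OpenCV 4.12 (cv2) and the standard library are available. Lean on these libraries where they do the work, as an engineer would, in place of code of your own. Each camera call takes 0.05 s, during which the arm holds its last target.

## Working session

There is one attempt and no reset: what is moved stays moved. The work goes in short steps, Python scripts to look and compute and a tool call to move; the robot and the scene stay as the last step left them, time stands still between calls to the robot, and variables do not carry over. Pictures are saved under pics/ and viewed, and the job is handed in when it is done.

Besides the shell and the picture viewer there is one more tool, called after ">>>" by a JSON object that holds its "fn" and its "kwargs", one argument or row to a line. play_rows: Moves the arm, as the interface text tells. Its arguments: {"type":"object","properties":{"targets":{"type":"array","items":{"type":"object","properties":{"hand":{"type":"number"},"x":{"type":"number"},"y":{"type":"number"},"z":{"type":"number"},"ax":{"type":"number"},"ay":{"type":"number"},"az":{"type":"number"}}}}},"required":["targets"]}

```bash
mkdir -p pics; ls; python3 - <<'E'
from workcell import readout, optics
import cv2,json
s=readout.read_state();print(s)
for n in ("scene","top","wrist"):
    im=optics.capture(n);cv2.imwrite(f"pics/{n}0.png",im[:,:,::-1]);print(n,optics.camera_info(n))
E
```

```text
pics
{'clock': 0.0, 'qpos': array([ 1.16539074,  0.43519969,  0.02495953,  1.5741026 , -0.01161539,
        1.13400815, -0.07508867]), 'dq': array([-1.87032465e-03, -6.31967186e-07, -1.48632286e-04, -6.86358431e-04,
        1.10308741e-03,  9.80151694e-04,  6.78271324e-04]), 'effort': array([ 2.87225748e-05, -6.70464849e+01,  1.02504574e+00, -3.16211343e+01,
        1.53430353e-02,  1.23413021e-02, -1.44193018e-05]), 'tcp_pos': array([ 0.18619406, -0.59612558,  0.25553812]), 'tool_rot': array([-7.65772017e-04,  9.88564154e-01,  1.50798856e-01, -1.78871914e-04]), 'force': array([-0.13728894,  0.06514061,  0.29981362]), 'torque': array([-0.0179039 , -0.01328887, -0.02561976]), 'finger_gap': 0.08556167357129314}
scene {'mtx': array([[432.36474791,   0.        , 281.65761013],
       [  0.        , 432.36474791, 202.6070232 ],
       [  0.        ,   0.        ,   1.        ]]), 'k1': 0.019091582754398553, 'origin': array([ 1.11937547, -0.08204729,  1.11837936]), 'orientation': array([-0.20142909,  0.74224369,  0.61517475, -0.17338008])}
top {'mtx': array([[525.82948668,   0.        , 281.93701465],
       [  0.        , 525.82948668, 207.40009051],
       [  0.        ,   0.        ,   1.        ]]), 'k1': -0.11995486732257735, 'origin': array([0.32480103, 0.05063408, 1.54830943]), 'orientation': array([-0.04422496,  0.71272012, -0.69783619,  0.05566719])}
wrist {'mtx': array([[300.423493  ,   0.        , 278.11952289],
       [  0.        , 300.423493  , 210.29716832],
       [  0.        ,   0.        ,   1.        ]]), 'k1': 0.019608672941494546, 'T_tool_cam': array([[ 3.88361031e-06, -9.48845485e-01, -3.15740788e-01,
         8.04186151e-02],
       [ 9.99999855e-01,  1.73573874e-04, -5.09313915e-04,
         2.89882889e-04],
       [ 5.38064560e-04, -3.15740740e-01,  9.48845348e-01,
        -1.16623014e-01],
       [ 0.00000000e+00,  0.00000000e+00,  0.00000000e+00,
         1.00000000e+00]])}
```

View pics/scene0.png

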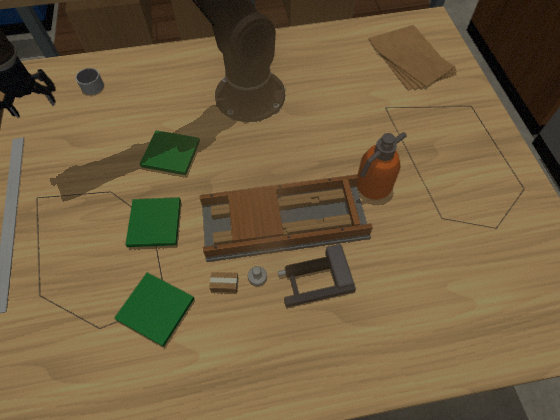

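View pics/top0.png

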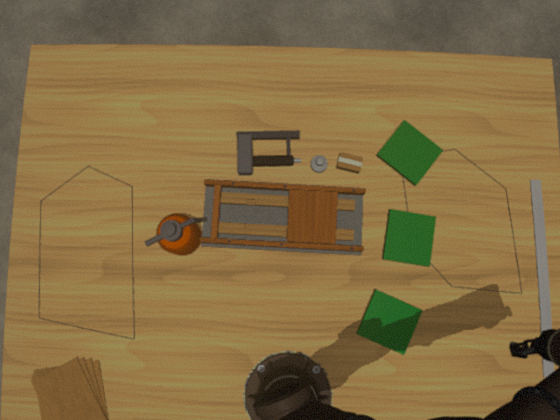

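View pics/wrist0.png

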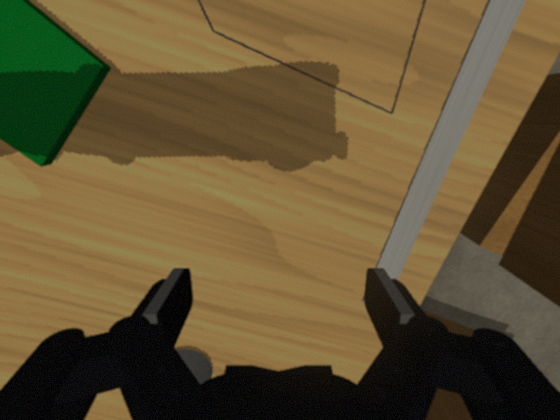

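The top view shows the brown board at about (312,217) in the jig. The crossbar is at the left (215,212), so the push runs towards world +y. Next I'll measure corners on zoomed crops.

```bash
python3 - <<'E'
import cv2
im=cv2.imread('pics/top0.png');c=im[165:270,190:380];cv2.imwrite('pics/topc.png',cv2.resize(c,None,fx=4.2,fy=4.2,interpolation=cv2.INTER_CUBIC))
im=cv2.imread('pics/scene0.png');c=im[165:270,190:380];cv2.imwrite('pics/scenec.png',cv2.resize(c,None,fx=4.2,fy=4.2,interpolation=cv2.INTER_CUBIC))
E
cat > h.py <<'E'
import numpy as np,cv2
from workcell import optics
from scipy.spatial.transform import Rotation as R
def ray(name,uv):
    i=optics.camera_info(name);K=i['mtx']
    p=cv2.undistortPoints(np.array([[uv]],float),K,np.array([i['k1'],0,0,0.]))[0,0]
    w,x,y,z=i['orientation'];M=R.from_quat([x,y,z,w]).as_matrix()
    return i['origin'],M@np.array([p[0],p[1],1])
def onz(name,uv,z):
    o,d=ray(name,uv);return o+d*(z-o[2])/d[2]
E
```

```text
(no output)
```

View pics/topc.png

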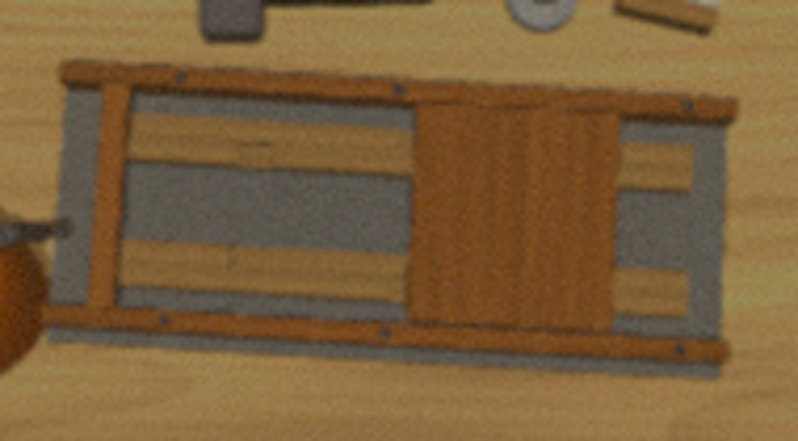

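View pics/scenec.png

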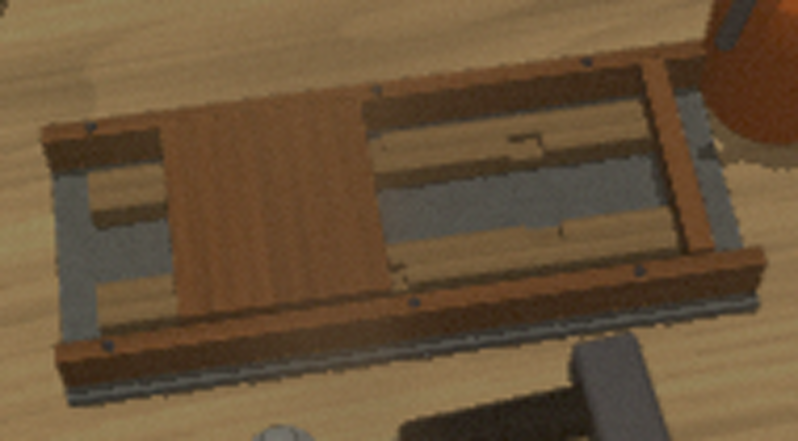

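```bash
python3 - <<'E'
from h import *
def P(n,c,z):
    return onz(n,((c[0]+.5)/4.2-.5+190,(c[1]+.5)/4.2-.5+165),z)
r=lambda a:np.round(a*1000,1)
# cheek outer corners top z=.053
T={'BRt':(737,98),'BRb':(737,120),'TL':(62,62),'BL':(728,342),'BLb':(728,361),'TLl':(45,306)}
c={k:P('top',v,.053) for k,v in T.items()}
for k in c: print('top',k,r(c[k]))
S={'A':(43,130),'B':(57,348),'C':(763,252),'D':(703,43)}
s={k:P('scene',v,.053) for k,v in S.items()}
for k in s: print('scene',k,r(s[k]))
print('-- board top z61')
for n,q in (('top',[(415,103),(619,112),(611,329),(408,320)]),('scene',[(160,128),(360,97),(387,290),(176,317)])):
    for v in q: print(n,r(P(n,v,.061)))
print('-- crossbar face z59')
for n,q in (('top',[(131,85),(117,306)]),('scene',[(642,64),(688,248)])):
    for v in q: print(n,r(P(n,v,.059)))
print('-- notches z34')
for n,q in (('top',[(240,150),(272,150),(232,262)]),('scene',[(508,147),(543,147),(560,232),(390,270),(405,270)])):
    for v in q: print(n,v,r(P(n,v,.034)))
E
```

```text
top BRt [ 600.4 -212.    53. ]
top BRb [ 584.9 -211.9   53. ]
top TL [614.8 254.7  53. ]
top BL [ 431.4 -205.5   53. ]
top BLb [ 418.5 -205.5   53. ]
top TLl [446.1 259.4  53. ]
scene A [ 424.4 -204.5   53. ]
scene B [ 591.5 -210.1   53. ]
scene C [609.5 255.6  53. ]
scene D [440.3 262.1  53. ]
-- board top z61
top [590.1  11.   61. ]
top [ 587.2 -129.    61. ]
top [ 438.2 -124.4   61. ]
top [441.5  13.   61. ]
scene [ 443.2 -124.5   61. ]
scene [444.2  14.6  61. ]
scene [594.4   5.7  61. ]
scene [ 588.  -131.6   61. ]
-- crossbar face z59
top [598.6 205.8  59. ]
top [446.8 209.8  59. ]
scene [453.3 213.5  59. ]
scene [600.3 206.2  59. ]
-- notches z34
top (240, 150) [559.1 131.1  34. ]
top (272, 150) [559.6 108.9  34. ]
top (232, 262) [481.  134.3  34. ]
scene (508, 147) [487.4 111.2  34. ]
scene (543, 147) [492.  135.2  34. ]
scene (560, 232) [559.9 131.3  34. ]
scene (390, 270) [566.7  12.6  34. ]
scene (405, 270) [568.6  22.5  34. ]
```

The corners agree with the stated sizes: cheek outer width about 182 mm and board about 150x140 mm.

| Quantity | Measured value |
|---|---|
| Jig centre | about (517, 25) mm |
| Jig x axis | (0.034, 0.999) |
| Board centre | jig x ≈ -82 mm |
| Front notches | jig x ≈ 97 mm |
| Rear notch | jig x ≈ -14 mm |
| Board seats at | jig x ≈ 41 mm |
| Travel needed | about 123 mm |

First I'll turn the tool so the jaws lie across the jig and part-close the fingers, which gives two contact points on the board.

>>> {"fn": "play_rows", "kwargs": {
  "targets": [
    {"hand":45,"az":-0.1234},
    {"hand":45,"az":-0.1234},
    {"hand":45,"az":-0.1234},
    {"hand":45,"az":-0.1234},
    {"hand":45,"az":-0.1234},
    {"hand":45,"az":-0.1234},
    {"hand":45,"az":-0.1234},
    {"hand":45,"az":-0.1234},
    {"hand":45,"az":-0.1234},
    {"hand":45,"az":-0.1234}
  ]
}}

```text
$.targets[0]: bad value
```

```bash
cat > st.py <<'E'
import sys
from h import *
from workcell import readout
s=readout.read_state();w,x,y,z=s['tool_rot'];M=R.from_quat([x,y,z,w]).as_matrix()
p=s['tcp_pos']*1000;ux=np.array([.034,.9994]);uy=np.array([-.9994,.034]);d=p[:2]-[517,25]
print('t',round(s['clock'],2),'tcp',p.round(1),'gap',round(s['finger_gap']*1000,1),'F',s['force'].round(1),'jig xy',(d@ux).round(1),(d@uy).round(1))
print(M.round(3).tolist(), 'yaw err deg',np.degrees(np.arctan2(M[0,0]*uy[0]+M[1,0]*uy[1],M[0,0]*ux[0]+M[1,0]*ux[1])).round(2))
if len(sys.argv)>3:
    jx,jy,zz=map(float,sys.argv[1:4]);t=np.array([517,25])+jx*ux+jy*uy
    print('tool shift mm',(M.T@(np.array([*t,zz])-p)).round(1))
E
python3 st.py -200 0 200
```

```text
t 0.15 tcp [ 186.2 -596.2  255.7] gap 85.2 F [-0.8 -0.5 -0.5] jig xy -632.1 309.4
[[0.955, 0.298, -0.0], [0.298, -0.955, 0.001], [-0.0, -0.001, -1.0]] yaw err deg -70.71
tool shift mm [ 434.8 -305.6   56. ]
```

>>> {"fn": "play_rows", "kwargs": {
  "targets": [
    {"x":0,"y":0,"z":0,"ax":0,"ay":0,"hand":45,"az":-0.1234},
    {"x":0,"y":0,"z":0,"ax":0,"ay":0,"hand":45,"az":-0.1234},
    {"x":0,"y":0,"z":0,"ax":0,"ay":0,"hand":45,"az":-0.1234},
    {"x":0,"y":0,"z":0,"ax":0,"ay":0,"hand":45,"az":-0.1234},
    {"x":0,"y":0,"z":0,"ax":0,"ay":0,"hand":45,"az":-0.1234},
    {"x":0,"y":0,"z":0,"ax":0,"ay":0,"hand":45,"az":-0.1234},
    {"x":0,"y":0,"z":0,"ax":0,"ay":0,"hand":45,"az":-0.1234},
    {"x":0,"y":0,"z":0,"ax":0,"ay":0,"hand":45,"az":-0.1234},
    {"x":0,"y":0,"z":0,"ax":0,"ay":0,"hand":45,"az":-0.1234},
    {"x":0,"y":0,"z":0,"ax":0,"ay":0,"hand":45,"az":-0.1234}
  ]
}}

```text
clock: 0.98
tcp_pos: [0.1857, -0.5942, 0.2521]
tool_rot: [-0.004, 0.713, 0.701, 0.001]
force: [0.2, 0.5, 0.3]
finger_gap: 0.045
```

```bash
python3 st.py -200 0 200
```

```text
t 0.98 tcp [ 185.7 -594.2  252.1] gap 45.0 F [0.2 0.5 0.3] jig xy -630.0 310.1
[[0.017, 1.0, -0.003], [1.0, -0.017, 0.007], [0.007, -0.004, -1.0]] yaw err deg 0.97
tool shift mm [424.3 317.5  54.1]
```

>>> {"fn": "play_rows", "kwargs": {
  "targets": [
    {"x":28,"y":21,"z":0,"ax":0,"ay":0,"az":0.01,"hand":45},
    {"x":28,"y":21,"z":0,"ax":0,"ay":0,"az":0.007,"hand":45},
    {"x":28,"y":21,"z":0,"ax":0,"ay":0,"az":0,"hand":45},
    {"x":28,"y":21,"z":0,"ax":0,"ay":0,"az":0,"hand":45},
    {"x":28,"y":21,"z":0,"ax":0,"ay":0,"az":0,"hand":45},
    {"x":28,"y":21,"z":0,"ax":0,"ay":0,"az":0,"hand":45},
    {"x":28,"y":21,"z":0,"ax":0,"ay":0,"az":0,"hand":45},
    {"x":28,"y":21,"z":0,"ax":0,"ay":0,"az":0,"hand":45},
    {"x":28,"y":21,"z":0,"ax":0,"ay":0,"az":0,"hand":45},
    {"x":28,"y":21,"z":0,"ax":0,"ay":0,"az":0,"hand":45},
    {"x":28,"y":21,"z":0,"ax":0,"ay":0,"az":0,"hand":45},
    {"x":28,"y":21,"z":0,"ax":0,"ay":0,"az":0,"hand":45},
    {"x":28,"y":21,"z":0,"ax":0,"ay":0,"az":0,"hand":45},
    {"x":28,"y":21,"z":0,"ax":0,"ay":0,"az":0,"hand":45}
  ]
}}

```text
clock: 2.15
tcp_pos: [0.4926, -0.2012, 0.2486]
tool_rot: [-0.006, 0.722, 0.692, -0.001]
force: [1.7, -1.1, -0.1]
finger_gap: 0.0446
```

```bash
python3 st.py -200 0 130
```

```text
t 2.15 tcp [ 492.6 -201.2  248.6] gap 44.6 F [ 1.7 -1.1 -0.1] jig xy -226.9 16.7
[[0.043, 0.999, -0.011], [0.999, -0.043, 0.007], [0.007, -0.011, -1.0]] yaw err deg -0.5
tool shift mm [ 26.3  17.8 118.6]
```

>>> {"fn": "play_rows", "kwargs": {
  "targets": [
    {"x":6,"y":4.5,"z":25,"ax":-0.006,"ay":-0.004,"az":-0.005,"hand":45},
    {"x":6,"y":4.5,"z":25,"ax":-0.005,"ay":-0.003,"az":-0.004,"hand":45},
    {"x":6,"y":4.5,"z":25,"ax":0,"ay":0,"az":0,"hand":45},
    {"x":6,"y":4.5,"z":25,"ax":0,"ay":0,"az":0,"hand":45},
    {"x":0,"y":0,"z":20,"ax":0,"ay":0,"az":0,"hand":45},
    {"x":0,"y":0,"z":0,"ax":0,"ay":0,"az":0,"hand":45}
  ]
}}

```text
clock: 2.65
tcp_pos: [0.5197, -0.1649, 0.1259]
tool_rot: [0.002, 0.713, 0.701, 0.004]
force: [-1.1, 1.1, -0.2]
finger_gap: 0.0451
```

```bash
python3 st.py -190 0 62; python3 - <<'E'
from workcell import optics
import cv2
for n in ("scene","wrist"):
    im=optics.capture(n)[:,:,::-1]
    if n=='scene': im=cv2.resize(im[120:300,150:400],None,fx=3,fy=3,interpolation=cv2.INTER_CUBIC)
    cv2.imwrite(f'pics/{n}1.png',im)
E
```

```text
t 2.65 tcp [ 519.7 -164.9  125.9] gap 45.1 F [-1.1  1.1 -0.2] jig xy -189.7 -9.1
[[0.018, 1.0, 0.009], [1.0, -0.018, 0.003], [0.003, 0.009, -1.0]] yaw err deg 0.91
tool shift mm [-0.4 -9.7 63.8]
```

View pics/wrist1.png

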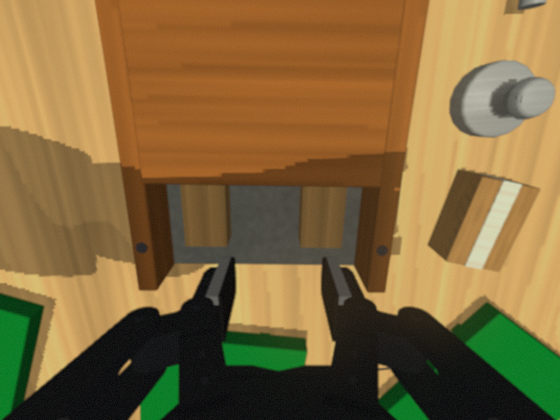

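View pics/scene1.png

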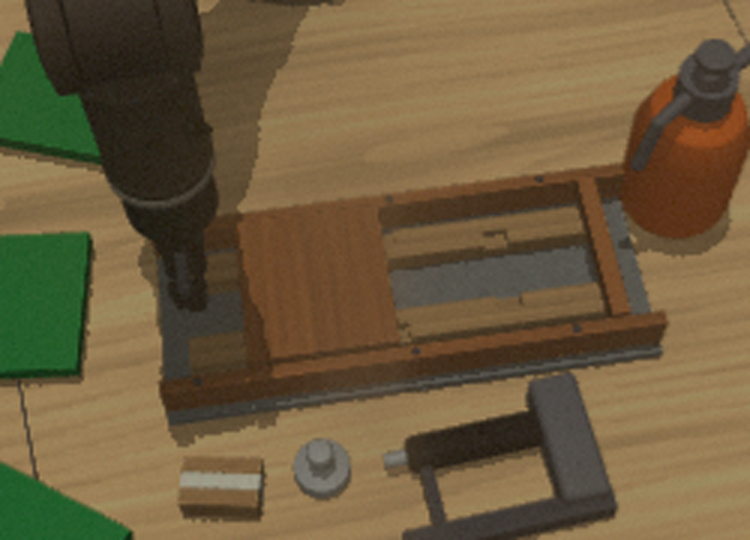

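The wrist view shows the board's rear edge at row 185, square to the image. The fingers at columns 235 and 325 lie between the cheeks, about 9 mm off centre. Next I'll centre them and lower them to push height.

>>> {"fn": "play_rows", "kwargs": {
  "targets": [
    {"x":0,"y":-5,"z":15,"ax":0.004,"ay":-0.002,"az":0.008,"hand":45},
    {"x":0,"y":-4,"z":20,"ax":0.004,"ay":-0.001,"az":0.007,"hand":45},
    {"x":0,"y":0,"z":15,"ax":0,"ay":0,"az":0,"hand":45},
    {"x":0,"y":0,"z":10,"ax":0,"ay":0,"az":0,"hand":45},
    {"x":0,"y":0,"z":0,"ax":0,"ay":0,"az":0,"hand":45},
    {"x":0,"y":0,"z":0,"ax":0,"ay":0,"az":0,"hand":45}
  ]
}}

```text
clock: 3.25
tcp_pos: [0.5186, -0.1693, 0.0768]
tool_rot: [0.009, 0.721, 0.693, 0.004]
force: [0.1, -0.1, 0.0]
finger_gap: 0.0449
```

```bash
python3 st.py -160 0 62;python3 - <<'E'
from workcell import optics
import cv2
cv2.imwrite('pics/wrist2.png',optics.capture('wrist')[:,:,::-1])
E
```

```text
t 3.25 tcp [ 518.6 -169.3   76.8] gap 44.9 F [ 0.1 -0.1  0. ] jig xy -194.1 -8.2
[[0.039, 0.999, 0.018], [0.999, -0.039, -0.006], [-0.006, 0.018, -1.0]] yaw err deg -0.28
tool shift mm [34.1 -8.6 14.5]
```

View pics/wrist2.png

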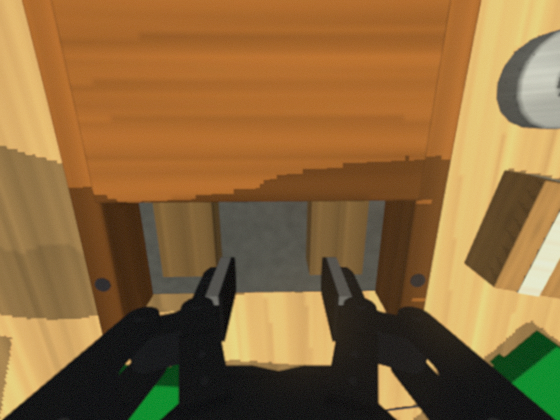

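>>> {"fn": "play_rows", "kwargs": {
  "targets": [
    {"x":3,"y":-5,"z":8,"ax":0.009,"ay":0.003,"az":-0.002,"hand":45},
    {"x":3,"y":-5,"z":6,"ax":0.009,"ay":0.003,"az":-0.002,"hand":45},
    {"x":3,"y":0,"z":2,"ax":0,"ay":0,"az":0,"hand":45},
    {"x":0,"y":0,"z":0,"ax":0,"ay":0,"az":0,"hand":45}
  ]
}}

```text
clock: 3.63
tcp_pos: [0.51, -0.1599, 0.0623]
tool_rot: [0.001, 0.72, 0.694, 0.001]
force: [-0.2, 0.4, -0.7]
finger_gap: 0.045
```

```bash
python3 st.py -160 0 62
```

```text
t 3.63 tcp [ 510.  -159.9   62.3] gap 45.0 F [-0.2  0.4 -0.7] jig xy -185.0 0.7
[[0.035, 0.999, 0.003], [0.999, -0.035, -0.0], [-0.0, 0.003, -1.0]] yaw err deg -0.08
tool shift mm [25.   0.7  0.3]
```

>>> {"fn": "play_rows", "kwargs": {
  "targets": [
    {"x":6,"y":0,"z":0,"ax":0,"ay":0,"az":0,"hand":45},
    {"x":6,"y":0,"z":0,"ax":0,"ay":0,"az":0,"hand":45},
    {"x":4,"y":0,"z":0,"ax":0,"ay":0,"az":0,"hand":45},
    {"x":4,"y":0,"z":0,"ax":0,"ay":0,"az":0,"hand":45},
    {"x":4,"y":0,"z":0,"ax":0,"ay":0,"az":0,"hand":45},
    {"x":4,"y":0,"z":0,"ax":0,"ay":0,"az":0,"hand":45},
    {"x":4,"y":0,"z":0,"ax":0,"ay":0,"az":0,"hand":45}
  ]
}}

```text
clock: 4.22
tcp_pos: [0.5113, -0.1251, 0.0626]
tool_rot: [0.002, 0.72, 0.694, 0.001]
force: [0.8, -1.5, -1.1]
finger_gap: 0.0452
```

```bash
python3 st.py -100 0 62;python3 - <<'E'
from workcell import optics
import cv2
cv2.imwrite('pics/wrist3.png',optics.capture('wrist')[:,:,::-1])
E
```

```text
t 4.22 tcp [ 511.3 -125.1   62.6] gap 45.2 F [ 0.8 -1.5 -1.1] jig xy -150.2 0.6
[[0.035, 0.999, 0.003], [0.999, -0.035, -0.001], [-0.001, 0.003, -1.0]] yaw err deg -0.08
tool shift mm [50.2  0.5  0.5]
```

View pics/wrist3.png

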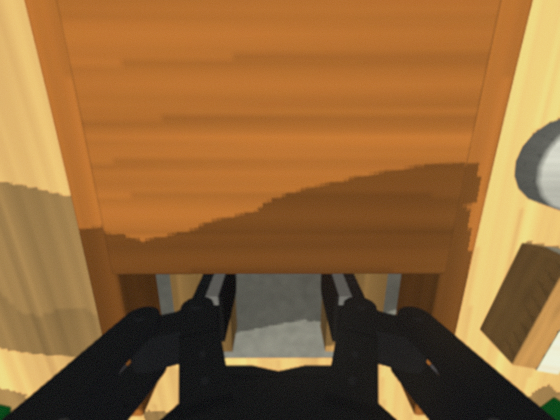

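The tips touch the board's rear edge at row 272, and the force along y is -1.5 N, a normal sliding force. I'll keep pushing.

>>> {"fn": "play_rows", "kwargs": {
  "targets": [
    {"x":5,"y":0,"z":0,"ax":0,"ay":0,"az":0,"hand":45},
    {"x":5,"y":0,"z":0,"ax":0,"ay":0,"az":0,"hand":45},
    {"x":5,"y":0,"z":0,"ax":0,"ay":0,"az":0,"hand":45},
    {"x":5,"y":0,"z":0,"ax":0,"ay":0,"az":0,"hand":45},
    {"x":5,"y":0,"z":0,"ax":0,"ay":0,"az":0,"hand":45},
    {"x":5,"y":0,"z":0,"ax":0,"ay":0,"az":0,"hand":45},
    {"x":5,"y":0,"z":0,"ax":0,"ay":0,"az":0,"hand":45},
    {"x":5,"y":0,"z":0,"ax":0,"ay":0,"az":0,"hand":45},
    {"x":5,"y":0,"z":0,"ax":0,"ay":0,"az":0,"hand":45},
    {"x":5,"y":0,"z":0,"ax":0,"ay":0,"az":0,"hand":45},
    {"x":4,"y":0,"z":0,"ax":0,"ay":0,"az":0,"hand":45},
    {"x":3,"y":0,"z":0,"ax":0,"ay":0,"az":0,"hand":45},
    {"x":2,"y":0,"z":0,"ax":0,"ay":0,"az":0,"hand":45},
    {"x":2,"y":0,"z":0,"ax":0,"ay":0,"az":0,"hand":45}
  ]
}}

```text
clock: 5.43
tcp_pos: [0.5137, -0.0568, 0.0627]
tool_rot: [0.002, 0.719, 0.695, 0.001]
force: [0.3, -1.8, 0.9]
finger_gap: 0.045
```

```bash
python3 st.py -40 0 62;python3 - <<'E'
from workcell import optics
import cv2
cv2.imwrite('pics/wrist4.png',optics.capture('wrist')[:,:,::-1])
im=optics.capture('scene')[:,:,::-1]
cv2.imwrite('pics/scene4.png',cv2.resize(im[120:300,150:400],None,fx=3,fy=3,interpolation=cv2.INTER_CUBIC))
E
```

```text
t 5.43 tcp [513.7 -56.8  62.7] gap 45.0 F [ 0.3 -1.8  0.9] jig xy -81.8 0.5
[[0.034, 0.999, 0.003], [0.999, -0.034, -0.001], [-0.001, 0.003, -1.0]] yaw err deg -0.03
tool shift mm [41.8  0.5  0.6]
```

View pics/wrist4.png

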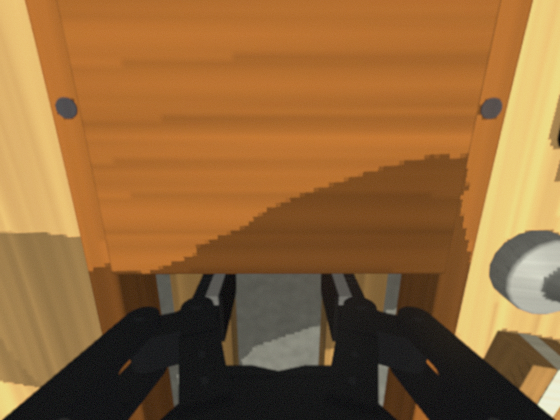

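View pics/scene4.png

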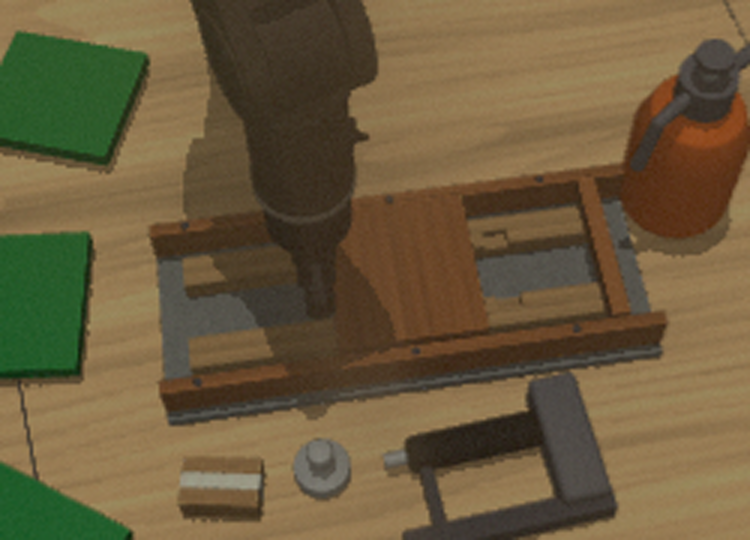

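The board slides squarely at 1.8 N. Its rear edge is still at row 272, riding height. The front notches are visible ahead of it in the scene view, about 40 mm to go. I'll slow down for the rest.

>>> {"fn": "play_rows", "kwargs": {
  "targets": [
    {"x":3,"y":0,"z":0,"ax":0,"ay":0,"az":0,"hand":45},
    {"x":3,"y":0,"z":0,"ax":0,"ay":0,"az":0,"hand":45},
    {"x":3,"y":0,"z":0,"ax":0,"ay":0,"az":0,"hand":45},
    {"x":3,"y":0,"z":0,"ax":0,"ay":0,"az":0,"hand":45},
    {"x":3,"y":0,"z":0,"ax":0,"ay":0,"az":0,"hand":45},
    {"x":3,"y":0,"z":0,"ax":0,"ay":0,"az":0,"hand":45},
    {"x":2,"y":0,"z":0,"ax":0,"ay":0,"az":0,"hand":45},
    {"x":2,"y":0,"z":0,"ax":0,"ay":0,"az":0,"hand":45},
    {"x":2,"y":0,"z":0,"ax":0,"ay":0,"az":0,"hand":45}
  ]
}}

```text
clock: 6.28
tcp_pos: [0.5146, -0.0315, 0.0626]
tool_rot: [0.002, 0.72, 0.694, 0.001]
force: [-1.1, -1.7, 0.6]
finger_gap: 0.0451
```

```bash
python3 st.py -40 0 62
```

```text
t 6.28 tcp [514.6 -31.5  62.6] gap 45.1 F [-1.1 -1.7  0.6] jig xy -56.6 0.5
[[0.036, 0.999, 0.003], [0.999, -0.036, -0.002], [-0.002, 0.003, -1.0]] yaw err deg -0.12
tool shift mm [16.6  0.5  0.6]
```

>>> {"fn": "play_rows", "kwargs": {
  "targets": [
    {"x":2,"y":0,"z":0,"ax":0,"ay":0,"az":0,"hand":45},
    {"x":2,"y":0,"z":0,"ax":0,"ay":0,"az":0,"hand":45},
    {"x":2,"y":0,"z":0,"ax":0,"ay":0,"az":0,"hand":45},
    {"x":2,"y":0,"z":0,"ax":0,"ay":0,"az":0,"hand":45}
  ]
}}

```text
clock: 6.62
tcp_pos: [0.5149, -0.0228, 0.0626]
tool_rot: [0.002, 0.72, 0.694, 0.0]
force: [-0.1, -0.8, -0.1]
finger_gap: 0.045
```

>>> {"fn": "play_rows", "kwargs": {
  "targets": [
    {"x":2,"y":0,"z":0,"ax":0,"ay":0,"az":0,"hand":45},
    {"x":2,"y":0,"z":0,"ax":0,"ay":0,"az":0,"hand":45}
  ]
}}

```text
clock: 6.78
tcp_pos: [0.515, -0.0184, 0.0627]
tool_rot: [0.002, 0.72, 0.694, 0.0]
force: [-0.8, -1.8, -0.3]
finger_gap: 0.045
```

```bash
python3 st.py -40 0 62;python3 - <<'E'
from workcell import optics
import cv2
cv2.imwrite('pics/wrist5.png',optics.capture('wrist')[:,:,::-1])
E
```

```text
t 6.78 tcp [515.  -18.4  62.7] gap 45.0 F [-0.8 -1.8 -0.3] jig xy -43.4 0.5
[[0.036, 0.999, 0.003], [0.999, -0.036, -0.002], [-0.002, 0.003, -1.0]] yaw err deg -0.13
tool shift mm [3.4 0.5 0.6]
```

View pics/wrist5.png

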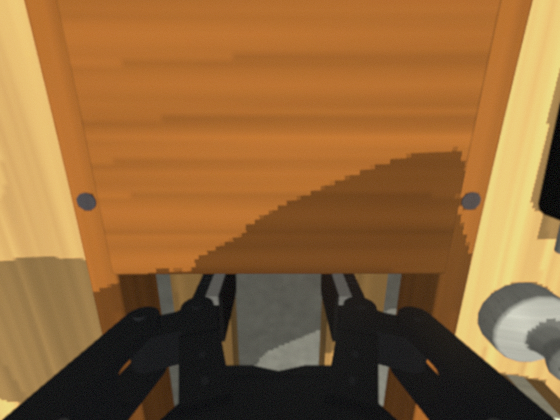

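It is still riding, with the edge at row 272. The drop should come within the next 10 mm or so.

>>> {"fn": "play_rows", "kwargs": {
  "targets": [
    {"x":2,"y":0,"z":0,"ax":0,"ay":0,"az":0,"hand":45},
    {"x":2,"y":0,"z":0,"ax":0,"ay":0,"az":0,"hand":45}
  ]
}}

```text
clock: 7.0
tcp_pos: [0.5152, -0.0135, 0.0626]
tool_rot: [0.002, 0.72, 0.694, 0.001]
force: [-0.3, -2.6, 0.7]
finger_gap: 0.045
```

>>> {"fn": "play_rows", "kwargs": {
  "targets": [
    {"x":2,"y":0,"z":0,"ax":0,"ay":0,"az":0,"hand":45},
    {"x":2,"y":0,"z":0,"ax":0,"ay":0,"az":0,"hand":45}
  ]
}}

```text
clock: 7.17
tcp_pos: [0.5153, -0.0096, 0.0626]
tool_rot: [0.002, 0.72, 0.694, 0.0]
force: [0.8, -14.0, 1.4]
finger_gap: 0.0451
```

```bash
python3 st.py -40 0 62;python3 - <<'E'
from workcell import optics
import cv2
cv2.imwrite('pics/wrist6.png',optics.capture('wrist')[:,:,::-1])
E
```

```text
t 7.17 tcp [515.3  -9.6  62.6] gap 45.1 F [  0.8 -14.    1.4] jig xy -34.6 0.5
[[0.036, 0.999, 0.003], [0.999, -0.036, -0.002], [-0.002, 0.003, -1.0]] yaw err deg -0.12
tool shift mm [-5.4  0.5  0.6]
```

View pics/wrist6.png

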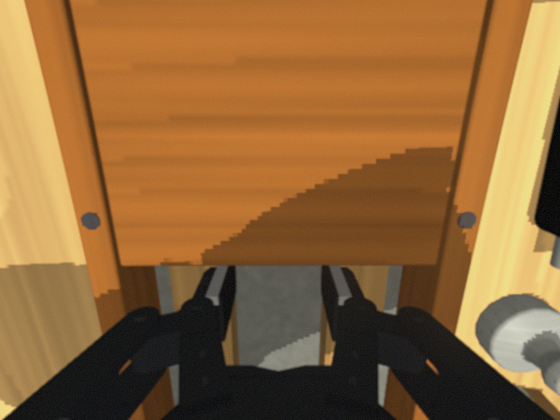

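The board has dropped. Its rear edge now sits at row 265, it looks narrower against the cheeks, and the force jumped to 14 N. I'll back off straight, then go up.

>>> {"fn": "play_rows", "kwargs": {
  "targets": [
    {"x":-4,"y":0,"z":0,"ax":0,"ay":0,"az":0,"hand":45},
    {"x":-8,"y":0,"z":0,"ax":0,"ay":0,"az":0,"hand":45},
    {"x":-12,"y":0,"z":0,"ax":0,"ay":0,"az":0,"hand":45},
    {"x":-12,"y":0,"z":0,"ax":0,"ay":0,"az":0,"hand":45},
    {"x":-6,"y":0,"z":-10,"ax":0,"ay":0,"az":0,"hand":45},
    {"x":0,"y":0,"z":-25,"ax":0,"ay":0,"az":0,"hand":45},
    {"x":0,"y":0,"z":-30,"ax":0,"ay":0,"az":0,"hand":45},
    {"x":0,"y":0,"z":-30,"ax":0,"ay":0,"az":0,"hand":45},
    {"x":-15,"y":0,"z":-30,"ax":0,"ay":0,"az":0,"hand":45},
    {"x":-30,"y":0,"z":-20,"ax":0,"ay":0,"az":0,"hand":45},
    {"x":-30,"y":0,"z":0,"ax":0,"ay":0,"az":0,"hand":45},
    {"x":-20,"y":0,"z":0,"ax":0,"ay":0,"az":0,"hand":45},
    {"x":0,"y":0,"z":0,"ax":0,"ay":0,"az":0,"hand":45},
    {"x":0,"y":0,"z":0,"ax":0,"ay":0,"az":0,"hand":45}
  ]
}}

```text
clock: 8.38
tcp_pos: [0.5073, -0.161, 0.2221]
tool_rot: [0.003, 0.721, 0.693, 0.002]
force: [0.4, -0.2, 0.1]
finger_gap: 0.045
```

```bash
python3 st.py -40 0 62;python3 - <<'E'
from workcell import optics
import cv2
for n in ('scene','top'):
    im=optics.capture(n)[:,:,::-1];cv2.imwrite(f'pics/{n}7full.png',im)
    cv2.imwrite(f'pics/{n}7.png',cv2.resize(im[165:270,190:380],None,fx=4.2,fy=4.2,interpolation=cv2.INTER_CUBIC))
E
```

```text
t 8.38 tcp [ 507.3 -161.   222.1] gap 45.0 F [ 0.4 -0.2  0.1] jig xy -186.3 3.4
[[0.04, 0.999, 0.006], [0.999, -0.04, -0.002], [-0.001, 0.006, -1.0]] yaw err deg -0.35
tool shift mm [146.5   1.5 159.9]
```

View pics/scene7.png

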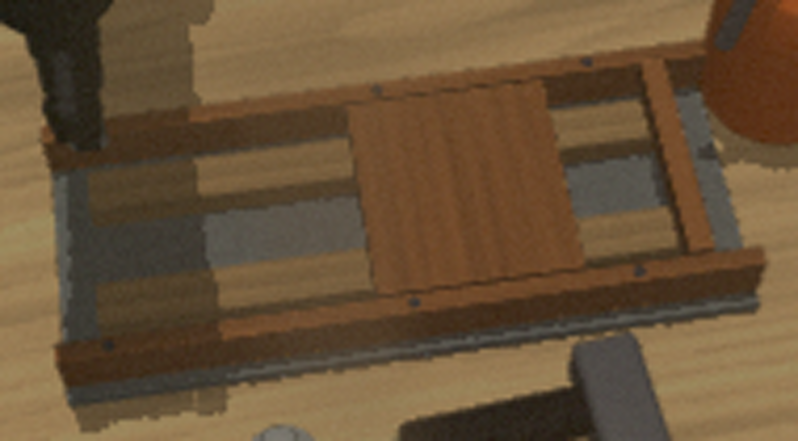

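View pics/top7.png

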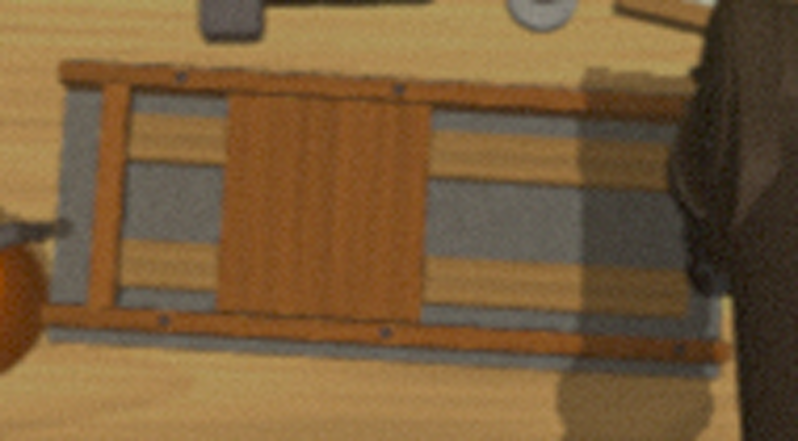

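```bash
python3 - <<'E'
from h import *
f=lambda c:((c[0]+.5)/4.2-.5+190,(c[1]+.5)/4.2-.5+165)
def tri(a,b):
    o1,d1=ray('scene',f(a));o2,d2=ray('top',f(b))
    s=np.linalg.lstsq(np.c_[d1,-d2],o2-o1,rcond=None)[0];p,q=o1+d1*s[0],o2+d2*s[1];return (p+q)/2*1000,np.linalg.norm(p-q)*1000
C=[]
for a,b in [((347,108),(421,320)),((545,82),(217,308)),((583,266),(230,96)),((375,291),(431,106))]:
    p,e=tri(a,b);C.append(p);print('board',p.round(1),'gap',e.round(1))
m=np.mean(C,0);d=m[:2]-[517,25];print('mean',m.round(1),'jig x',round(d@[.034,.9994],1))
for a,b in [((376,90),(386,331)),((587,62),(165,320)),((640,270),(181,77)),((414,301),(399,89))]:
    p,e=tri(a,b);print('cheek screws',p.round(1),'gap',e.round(1))
E
```

```text
board [442.8   4.6  47.6] gap 1.5
board [448.1 144.3  48.3] gap 3.0
board [594.5 138.1  47.1] gap 0.7
board [589.7  -0.9  52.7] gap 1.3
mean [518.8  71.5  48.9] jig x 46.6
cheek screws [434.4  27.6  51.3] gap 0.0
cheek screws [438.7 178.   50.3] gap 0.5
cheek screws [606.5 172.6  51.5] gap 0.6
cheek screws [601.3  22.1  52.2] gap 0.3
```

View pics/scene7full.png

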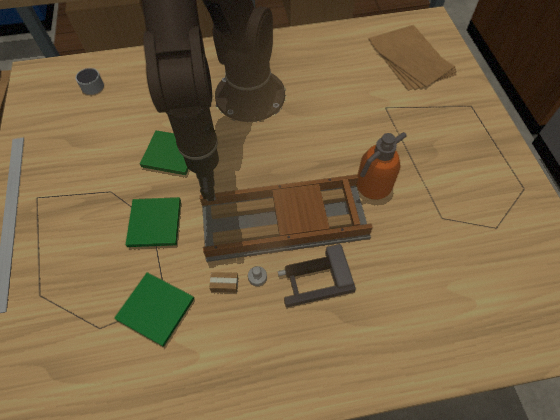

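The triangulated board top is about 49 mm high against 51 mm for the cheek screws, level within the measuring error of about 3 mm. The board centre is at jig x ≈ 46 mm, the bystanders look unmoved, and the hand is clear. Handing in.

```bash
python3 -c "
from workcell import ticket
print(ticket.hand_in())"
```

```text
the job is handed in; nothing more can be done
None
```

I pushed the stop board along its runners with the fingertips until it dropped into its notches. Then I backed the hand off, raised it clear and handed the job in at about 8.5 s.

- **Feel:** the board slid at about 1–3 N. It stopped dead at 14 N, and the wrist picture showed the rear edge lower, from row 272 to 265.
- **Height:** triangulated corners put the board top at 47–53 mm (mean 49 mm). The cheek screws measured 50–52 mm by the same method. That is level within about 3 mm, against 61 mm when riding.
- **Place:** the measured board centre is at jig x ≈ 46 mm, about 5 mm past the 41 mm I estimated from the notches. That is about the measuring error plus the 4 mm play. It lies well short of the crossbar.
- **Surroundings:** in the last scene picture the staple box, weight, stapler, sprayer and green boards look unmoved. The force on the hand is about 0 N, with the tool 222 mm above the bench.

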